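Reload the bench stapler and set its air valve

TASK

Reload the bench stapler safely: first turn its air valve fully shut, then put the full-length stick of staples into the magazine with its rear end against the spring follower, flat on the channel floor behind the front lip, and slide the cover rail forward over it until it is fully home. Only then open the air valve again, just so far that its handle points along the set marker, and let go. Leave the short leftover stick, the bin, the carton and the hammer where they are.

Things in the scene. Friction and masses are not known exactly. Their poses are not given: they have to be found in the camera images.
- valve (a joint): Angle of the air valve's lever handle about its upright stem, rad. 0 = shut (at its stop, handle across the pipe), 1.57 = fully open (at its stop, handle along the pipe). It grows counter-clockwise seen from above, so shutting is clockwise. Stiff (about 0.25 N m): it stays where it is left. It starts nearly fully open.
- valve_grip (a point): Middle of the black grip sleeve of the valve handle, 75 mm from the stem axis, 96 mm above the bench. The sleeve is level, 56 mm long, 12 mm wide, 20 mm high; the handle ends 102 mm from the stem axis. This point's own -x axis points outwards along the handle. The marker's arm passes 25 mm below the sleeve.
- valve_axis (a point): Point on the valve's upright stem axis, at the handle's height (96 mm above the bench), on a fixed brass valve with a steel pipe whose two ends turn down into the bench. Its own -x axis is the direction of the handle when shut; the pipe runs along its y axis, and the handle points along its -y when fully open.
- marker (a joint): Angle of the set marker about the same stem, rad, on the same scale as the valve angle: the opening to which the valve must be set. It is clamped and does not turn.
- marker_tip (a point): Top of the raised end of the set marker, a flat dark steel pointer below the handle that sticks out past its end: 117 mm from the stem axis, 70 mm above the bench (the raised end is 18 mm long, 14 mm wide). Its -x axis points outwards.
- strip_mid (a point): Centre of the full stick of staples: a steel bar-like block 80 mm long (its own y), 12 mm wide (x), 55 mm high (z), about 0.16 kg, standing upright on the bench on its legs, its centre 27.5 mm above its underside. Either end may go first.
- remnant_mid (a point): Centre of the short leftover stick of staples, same section but only 30 mm long; not to be used. It and the full stick may stand in either place.
- seat (a point): Where the full stick's centre must lie in the stapler's magazine, 57.5 mm above the bench. The magazine is a channel along this point's y axis, open above: -y is rear (follower), +y is front (lip, then driving head). Channel floor 27.5 mm below this point, 21 mm wide inside; side walls 15 mm high, 3 mm thick.
- lip (a point): Top of the front lip's inner face, 40 mm to +y of the seat and 8 mm above the channel floor; same axes. The lip's top is flat for 40 mm forward, then the driving head rises to 55 mm above the channel floor. The loaded stick's front end rests against the lip's inner face.
- follower (a joint): How far the spring follower is pushed rearwards, m: 0 at rest, 66 mm from lip to its face, so the 80 mm stick must go in foot above the lip (10 to 15 mm over the floor), push it back until its front end clears the lip, then go down; 0.014 when loaded, 0.045 at most. Block 18 mm wide, 25 mm long, its face 1.5 to 30 mm above the floor. Spring 3 N at rest plus 0.15 N per mm.
- rail (a joint): How far the cover rail has been slid forward, m: near 0 = open (to the rear, it may start up to 10 mm forward), 0.100 = fully home over the loaded stick, at its stop. Takes about 2 N to slide, stays where it is left.
- rail_knob (a point): Grip point on the black upright knob of the cover rail: 18 mm diameter, 34 mm high; this point is 23 mm above the roof it stands on, 11 mm below the knob's top, 115 mm above the bench. The rail, a steel roof 75 mm long and 37 mm wide with the knob at its middle, slides along the seat's y axis, forward = +y; the roof passes 3 mm over a properly seated stick.
- bin: Blue picking bin, 200 x 120 x 85 mm, origin under its centre; leave alone.
- carton: Cardboard carton, 100 x 140 x 70 mm, origin under its centre; leave alone.
- hammer: Hammer lying on the bench; leave alone.
Not all that is in view belongs to the job. What is shaped like the part that bears strip_mid but blue or purple is not meant.

How it is judged:
On the way, in this order (a step that is already met when the one before it is completed fails the run):
1. the air valve is turned fully shut while the magazine is empty (value of joint valve below 0.09 rad and not (x of strip_mid in the frame of seat between -0.01 and 0.01 m and y of strip_mid in the frame of seat between -0.02 and 0.02 m and z of strip_mid in the frame of seat between -0.006 and 0.006 m)), for 0.2 s.
2. the full stick sits on the channel floor between follower and lip, the valve still shut (x of strip_mid in the frame of seat between -0.006 and 0.006 m and y of strip_mid in the frame of seat between -0.004 and 0.004 m and z of strip_mid in the frame of seat between -0.004 and 0.004 m and angle between the y axis of strip_mid and the y axis of seat, either way round below 0.13 rad and angle between the z axis of strip_mid and the z axis of seat, either way round below 0.15 rad and value of joint valve below 0.09 rad), for 0.2 s.
3. the cover rail is slid fully home over the seated stick, the valve still shut (all of step 2 and value of joint rail above 0.096 m), for 0.2 s.
At the end, for the whole second after the job is handed in: The valve handle is at rest and within 0.1 rad (about 6 degrees) of the set marker's direction; the rail is within 4 mm of its closed stop; the full stick is within 6 mm across, 4 mm along and 4 mm in height of its seat, upright (0.15 rad) and in line (0.13 rad) (angle between the x axis of valve_grip and the x axis of marker_tip, either way round below 0.1 rad and velocity of joint valve between -0.05 and 0.05 rad/s and value of joint rail above 0.096 m and x of strip_mid in the frame of seat between -0.006 and 0.006 m and y of strip_mid in the frame of seat between -0.004 and 0.004 m and z of strip_mid in the frame of seat between -0.004 and 0.004 m and angle between the y axis of strip_mid and the y axis of seat, either way round below 0.13 rad and angle between the z axis of strip_mid and the z axis of seat, either way round below 0.15 rad); the robot touches nothing.
It fails at once if the air is opened (valve past 0.25 rad) while the stick is in the magazine and the rail is not closed (value of joint valve above 0.25 rad and (x of strip_mid in the frame of seat between -0.01 and 0.01 m and y of strip_mid in the frame of seat between -0.02 and 0.02 m and z of strip_mid in the frame of seat between -0.006 and 0.006 m) and value of joint rail below 0.094 m).
It fails at once if the leftover stick or a bystander is moved by more than 30 mm, or the leftover stick is knocked over (distance of any of remnant_mid, bin, carton, hammer from where it was at the start of the episode above 0.03 m or angle between remnant_mid's own z axis and vertical above 0.6 rad).
It also fails if it takes over 66 s, if anything falls off the work surface, if the arm or the gripper's body presses on something with over 40 N, if the wrist force passes 120 N, or if a joint passes its speed limit or range.

ROBOT

A 7-joint arm with a two-finger parallel gripper is mounted at the origin on the work surface. World frame = base frame: x ahead of the robot, y to its left, z up, the work surface at z = 0. Lengths are in m, angles in rad, forces in N, time in s.
With the tool pointing down it reaches from about 0.4 to 0.85 m from the base axis. Payload 4.5 kg.
Tool frame: the origin (TCP) lies at the very end of the fingers, on their centre line; the grasp point (between the pads) lies 19 mm behind it; z points along the fingers, y is the line along which they close (so a half turn about z gives the same grasp; the last joint's range is limited). The gripper opens to 88 mm and grips with 3 to 60 N. Pads are 18 mm wide; open, the fingers measure 123 mm over their backs; the gripper's body (75 mm by 187 mm) begins 45 mm behind the grasp point.
Start: joints at [-1.106, 0.689, -0.195, 1.565, 0.157, 0.902, -0.215], TCP at [0.261, 0.568, 0.239] pointing down, gripper open.
Joint ranges: [-3.01, 3.01], [-0.46, 2.08], [-1.47, 1.51], [0.13, 2.56], [-1, 4.14], [0.04, 2.09], [-2.66, 2.66]. Speed limits (rad/s): [2.57, 2.57, 3.14, 3.14, 3.14, 3.14, 3.14].

INTERFACE

Orientations are given as a unit quaternion [x, y, z, w].
In Python, from plant import r gives the robot as it stands. The module is installed in compiled form; this text tells all that it offers.
- The arm moves only by the tool step_arm, never from a script. Its argument "increments" is a list of rows, each a list of 2 entries, a list of its own where there are three numbers: the shift along the world's x, y, z in cm, then the turn, a rotation vector about the world's x, y, z in degrees. A call has exactly 10 rows; each row shifts and turns the commanded pose from where the row before left it; what a row does not reach is not made up. A row lasts 1/10 s, in which the tool goes at most 50 mm and 8.59 degrees, less where a joint would pass 70% of its speed; a pose out of reach is approached as far as the arm can. A call is refused whole if a number of a shift passes 5 or a number of a turn 8.59, either way. A call with a gripper value outside its range is refused whole. "fingers" is the opening, from 0 (shut) to 1 (fully open), set as the call begins (left out, the last holds). The fingers move at their own pace and stop on an object; "grip_force" is the grip in N (left out, the last holds). Time passes only in rows, so rows that do not move let the fingers close, or fill a call up. It gives the time, the measured TCP pose, the force, the opening and the grip force at its end, in the units of the state.
- r.get_state(): the state, without advancing time (a new reading comes with each control period).
- r.snapshot(name): name is "side" or "top"; returns (picture, depth): 384x512x3 uint8, red, green, blue; 384x512 float32, m along the optical axis (not along the pixel's ray), 0 where there is no reading.
- r.calibration(name): a dict with "fov_y" (degrees; the focal length in pixels is half the picture's height over the tangent of half this angle, whatever the lens; pixels are square), "cx", "cy" (the principal point, pixels), "R" (3x3) and "t" (3): a world point X has camera coordinates R X + t. Camera axes: x right, y down, z forward; pixel columns grow to the right and rows downward; lengths in m; the calibration is good to about 2 mm. A picture is of the moment at which its call begins. calibration takes no time and is no camera call.
- r.finish_job(): hands the job in; it is judged then, once.
The state is a dict: "clock": time; "q": joint angles; "qd": joint speeds; "joint_torque": joint torques, N m; "tool_pos": TCP position; "eef_rot": TCP orientation; "contact_force": force on the tool from outside, world axes, zero at the start; "moment": the same for the moment, N m; "opening": opening from 0.0 (shut) to 1.0 (fully open); "finger_force": force on a finger pad.
Only numpy, scipy, OpenCV 4.12 (cv2) and the standard library are available. Lean on these libraries where they do the work, as an engineer would, in place of code of your own. Each camera call takes 0.05 s, during which the arm holds its last target. There are 200 camera calls.

## Working session

There is one attempt and no reset: what is moved stays moved. The work goes in short steps, Python scripts to look and compute and a tool call to move; the robot and the scene stay as the last step left them, time stands still between calls to the robot, and variables do not carry over. Pictures are saved under pics/ and viewed, at most 10 in all, crops included, and the job is handed in when it is done.

Besides the shell and the picture viewer there is one more tool, called after "Emit:" by a JSON object that holds its "fn" and its "kwargs", one argument or row to a line. step_arm: Moves the arm, as the interface text tells. Its arguments: {"type":"object","properties":{"increments":{"type":"array","items":{"type":"array"}},"fingers":{"type":"number"},"grip_force":{"type":"number"}},"required":["increments"]}

```bash
mkdir -p pics
cat > h.py <<'E'
import numpy as np,cv2
from plant import r
def K(n):
    c=r.calibration(n); f=192/np.tan(np.radians(c["fov_y"])/2); return f,c["cx"],c["cy"],np.array(c["R"]),np.array(c["t"])
def cloud(n,d):
    f,cx,cy,R,t=K(n); v,u=np.mgrid[:384,:512]
    P=np.stack([(u-cx)/f*d,(v-cy)/f*d,d],-1); return (P-t)@R
def ray(n,u,v,z):
    f,cx,cy,R,t=K(n); d=R.T@np.array([(u-cx)/f,(v-cy)/f,1]); o=-R.T@t
    return o+d*(z-o[2])/d[2]
def proj(n,X):
    f,cx,cy,R,t=K(n); p=R@np.array(X)+t; return p[0]/p[2]*f+cx,p[1]/p[2]*f+cy
E
python3 - <<'E'
from h import *
for n in("side","top"):
    p,d=r.snapshot(n); np.savez(n+"0",p=p,d=d); cv2.imwrite(f"pics/{n}0.png",cv2.resize(p[...,::-1],(800,600),interpolation=cv2.INTER_CUBIC))
    f,cx,cy,R,t=K(n);print(n,f,cx,cy,-R.T@t,R.round(3).tolist(),(d>0).mean())
print({k:np.round(v,3) for k,v in r.get_state().items()})
E
```

```text
side 374.8355768927776 255.8119983594238 192.46299538459877 [ 0.14429615 -0.63968806  0.74465803] [[0.801, -0.599, -0.007], [-0.405, -0.533, -0.743], [0.441, 0.597, -0.67]] 0.9958750406901041
top 403.97200137158967 259.3554441431683 189.60905108864938 [ 0.3400813  -0.03545805  1.2604249 ] [[0.019, -1.0, -0.006], [-0.984, -0.017, -0.18], [0.18, 0.009, -0.984]] 0.9962412516276041
{'clock': np.float64(0.1), 'q': array([-1.106,  0.69 , -0.195,  1.566,  0.157,  0.902, -0.215]), 'qd': array([-0.   , -0.002, -0.   , -0.003,  0.001,  0.001, -0.001]), 'joint_torque': array([-4.0000e-03, -5.2851e+01, -1.2720e+00, -1.5384e+01, -5.3000e-02,
        2.0000e-03,  0.0000e+00]), 'tool_pos': array([0.261, 0.567, 0.238]), 'eef_rot': array([ 0.214,  0.977, -0.001, -0.   ]), 'contact_force': array([-0.025, -0.592, -0.756]), 'moment': array([ 0.014, -0.034, -0.01 ]), 'finger_force': np.float64(0.0), 'opening': np.float64(1.001)}
```

View pics/top0.png

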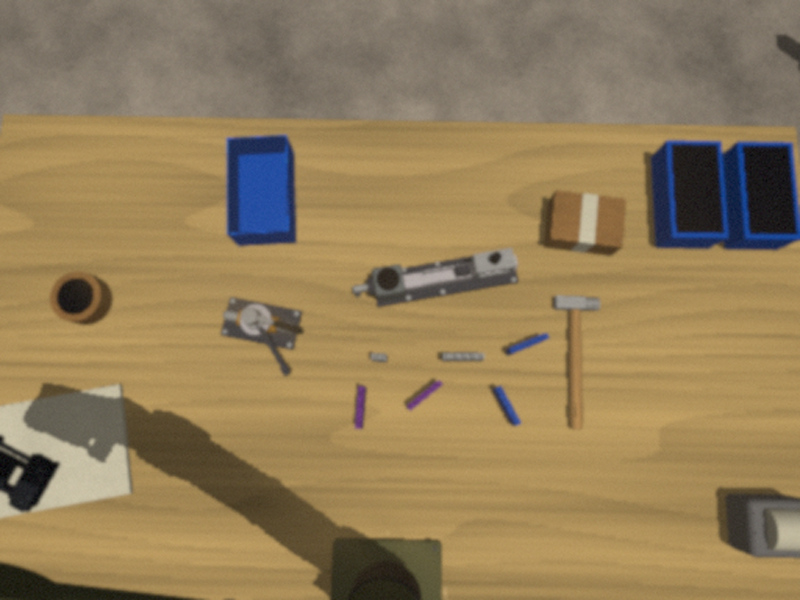

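View pics/side0.png

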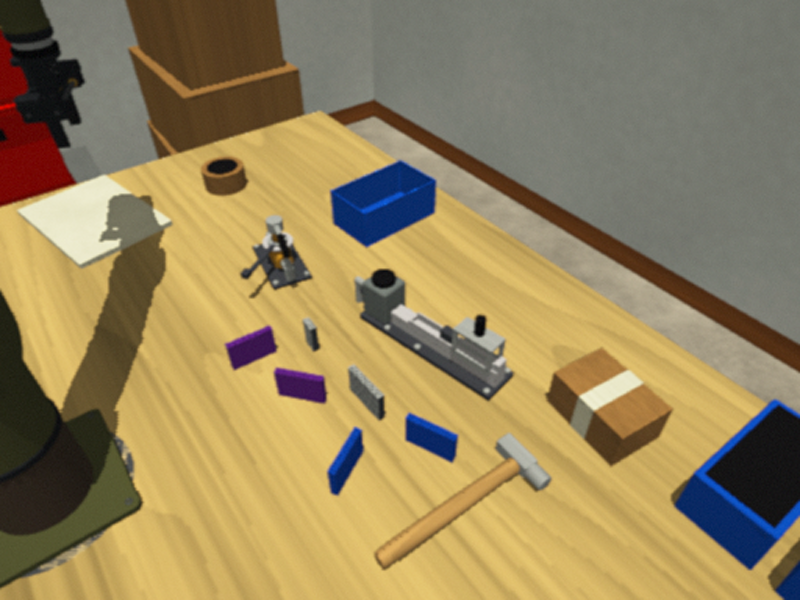

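In the top view the valve is at (256,320). Its handle points right to about (300,328) and the marker points down-right to (287,370). The stapler runs from (370,290), the head, to (515,265), the rail and rear. Candidates for the stick are grey long (461,356), grey short (378,356), blue (527,344) and (506,405), and purple (361,407) and (424,394). I choose the grey long one.

Run:
```python
from h import *
T=np.load("top0.npz");S=np.load("side0.npz")
def crop(p,x0,y0,w,h,s=None): return cv2.resize(p[y0:y0+h,x0:x0+w,::-1],(400,300),interpolation=cv2.INTER_CUBIC)
a=np.vstack([np.hstack([crop(T['p'],136,182,64,48),crop(S['p'],150,132,64,48)]),np.hstack([crop(T['p'],222,142,120,90),crop(S['p'],180,165,160,120)])])
cv2.imwrite("pics/c1.png",a)
C=cloud("top",T['d']);d=T['p'].astype(int)
z=C[...,2]
# sticks: grey px, z 40..62mm, in region
sub=np.zeros(z.shape,bool); sub[215:245,222:320]=1
p=T['p'].astype(int); sat=p.max(-1)-p.min(-1)
m=(sub&(z>.045)&(z<.065)&(sat<40)).astype(np.uint8)
n,l,st,ce=cv2.connectedComponentsWithStats(m)
for i in range(1,n):
    if st[i,4]>8:
        q=C[l==i]; rc=cv2.minAreaRect((q[:,:2]*1000).astype(np.float32)); print(st[i],rc,q[:,2].mean())
# heights near valve & stapler
for (x0,y0,x1,y1) in((140,186,200,246),(222,155,336,198)):
    s=(slice(y0,y1),slice(x0,x1)); zz=z[s]; 
    print(np.histogram(zz,bins=np.arange(0,.16,.01)))
```

```text
[238 226  10   5  39] ((443.825439453125, 23.975341796875), (27.69944953918457, 11.730177879333496), 80.91545867919922) 0.054349754430744725
[284 226  26   4 103] ((447.3787536621094, -137.29623413085938), (9.675253868103027, 74.70425415039062), 0.8251644372940063) 0.05487953119179509
(array([1833,  236,    5,   72,   60,  129,  150,   15,    4,   19,  173,
         33,    0,    0,    0]), array([0.  , 0.01, 0.02, 0.03, 0.04, 0.05, 0.06, 0.07, 0.08, 0.09, 0.1 ,
       0.11, 0.12, 0.13, 0.14, 0.15]))
(array([1680,  647,  107,  233,  180,  104,   92,   34,  211,  379,   32,
          6,   30,    0,    0]), array([0.  , 0.01, 0.02, 0.03, 0.04, 0.05, 0.06, 0.07, 0.08, 0.09, 0.1 ,
       0.11, 0.12, 0.13, 0.14, 0.15]))
```

View pics/c1.png

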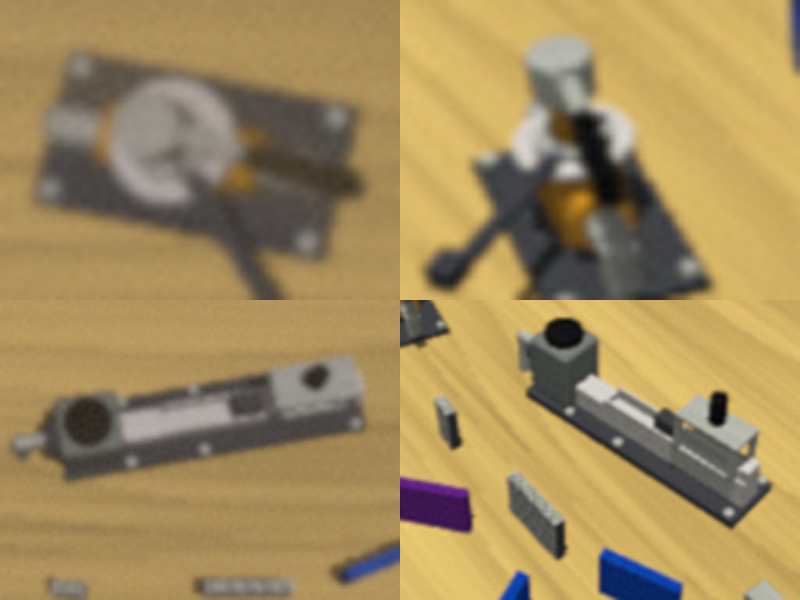

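```bash
cat > m.py <<'E'
from h import *
T=np.load("top0.npz");p=T['p'].astype(int);C=cloud("top",T['d']);z=C[...,2]
S=np.load("side0.npz");ps=S['p'].astype(int);CS=cloud("side",S['d']);zs=CS[...,2]
R=lambda q:[tuple(np.round(x,1)) if not np.isscalar(x) else round(x,1) for x in cv2.minAreaRect((q[:,:2]*1000).astype(np.float32))]
def box(c,x0,x1,y0,y1): return (c[...,0]>x0)&(c[...,0]<x1)&(c[...,1]>y0)&(c[...,1]<y1)
E
python3 - <<'E'
from m import *
vx=box(C,.35,.62,.12,.35); vs=box(CS,.35,.62,.12,.35)
for nm,c,pp,zz,b in(("top",C,p,z,vx),("side",CS,ps,zs,vs)):
    dark=pp.max(-1)<60
    for a,e,lab in((.094,.115,"cap/handle"),(.06,.075,"marker")):
        m=b&(zz>a)&(zz<e)
        print(nm,lab,"light",m[~dark].sum() if 0 else (m&~dark).sum(),R(c[m&~dark]) if (m&~dark).sum() else 0,"dark",(m&dark).sum(),R(c[m&dark]) if (m&dark).sum() else 0, c[m&dark][:,:2].mean(0).round(4),c[m&~dark].mean(0).round(4))
m=vx&(z>.004)&(z<.016); print("plate",R(C[m]))
b=box(C,.48,.72,-.35,.15);bs=box(CS,.48,.72,-.35,.15)
for nm,c,zz,bb in(("top",C,z,b),("side",CS,zs,bs)):
  for a,e in((.004,.02),(.025,.033),(.04,.05),(.055,.065),(.079,.09),(.09,.1),(.115,.14)):
    q=c[bb&(zz>a)&(zz<e)]; print(nm,a,e,len(q),R(q),q.mean(0).round(4))
E
```

```text
top cap/handle light 219 [(np.float64(503.4), np.float64(221.9)), (np.float64(117.6), np.float64(29.4)), 80.9] dark 0 0 [nan nan] [0.5015 0.2315 0.1065]
top marker light 165 [(np.float64(469.4), np.float64(234.7)), (np.float64(149.8), np.float64(52.8)), 32.0] dark 0 0 [nan nan] [0.4658 0.2338 0.0635]
side cap/handle light 109 [(np.float64(502.3), np.float64(221.6)), (np.float64(111.7), np.float64(30.9)), 80.6] dark 55 [(np.float64(489.3), np.float64(190.7)), (np.float64(53.8), np.float64(11.4)), 73.8] [0.4872 0.1845] [0.5045 0.2486 0.105 ]
side marker light 114 [(np.float64(466.7), np.float64(227.9)), (np.float64(143.2), np.float64(38.3)), 39.9] dark 15 [(np.float64(438.4), np.float64(208.9)), (np.float64(75.8), np.float64(11.2)), 28.0] [0.4205 0.1981] [0.465  0.2342 0.0636]
plate [(np.float64(484.4), np.float64(234.9)), (np.float64(269.2), np.float64(229.2)), 0.2]
top 0.004 0.02 1613 [(np.float64(599.7), np.float64(-100.3)), (np.float64(239.6), np.float64(499.3)), 0.1] [ 0.6    -0.1016  0.0091]
top 0.025 0.033 225 [(np.float64(545.6), np.float64(-162.8)), (np.float64(208.5), np.floa
[... 1002 characters left out ...]
(619.3), np.float64(-138.2)), (np.float64(386.8), np.float64(201.3)), 76.7] [ 0.6096 -0.1577  0.0449]
side 0.055 0.065 278 [(np.float64(619.9), np.float64(-136.2)), (np.float64(390.9), np.float64(203.3)), 76.6] [ 0.6028 -0.1506  0.0594]
side 0.079 0.09 221 [(np.float64(607.0), np.float64(-97.6)), (np.float64(53.8), np.float64(271.1)), 12.0] [ 0.5883 -0.0536  0.0847]
side 0.09 0.1 438 [(np.float64(607.3), np.float64(-101.5)), (np.float64(42.0), np.float64(263.6)), 11.4] [ 0.6102 -0.1287  0.0939]
side 0.115 0.14 49 [(np.float64(625.5), np.float64(-193.3)), (np.float64(17.1), np.float64(16.4)), 8.8] [ 0.6238 -0.195   0.1233]<stdin>:7: RuntimeWarning: Mean of empty slice.
  ret = um.true_divide(
```

Run:
```python
from m import *
for nm,c,pp,zz in(("top",C,p,z),("side",CS,ps,zs)):
    b=box(c,.35,.62,.12,.35)
    m=b&(zz>.085); q=c[m]; sel=q[:,1]>.226
    print(nm,"cap",cv2.minEnclosingCircle((q[sel][:,:2]*1000).astype(np.float32)),q[sel].mean(0),"z",np.percentile(q[sel][:,2],[10,50,90]))
    h=q[q[:,1]<.215]; (vx,vy,x0,y0)=cv2.fitLine(h[:,:2].astype(np.float32),cv2.DIST_HUBER,0,.01,.01).ravel()
    print(" handle line",np.degrees(np.arctan2(vy,vx)),x0,y0,len(h),R(h),h[:,2].mean())
    m=b&(zz>.05)&(zz<.08)&(c[...,0]<.455)
    q=c[m]; (vx,vy,x0,y0)=cv2.fitLine(q[:,:2].astype(np.float32),cv2.DIST_HUBER,0,.01,.01).ravel()
    print(" marker",np.degrees(np.arctan2(vy,vx)),x0,y0,len(q),R(q),"tip",q[q[:,0]<.43].mean(0))
    a=np.radians(11.2);f=np.array([-np.sin(a),np.cos(a)]);w=np.array([np.cos(a),np.sin(a)])
    k=np.array([.6258,-.1925]); s=(c[...,:2]-k)@f; t=(c[...,:2]-k)@w
    for lim in((-5,5),):
        print(" prof",[(i,round(float(np.median(zz[(abs(s*1000-i)<2)&(abs(t)<.005)])*1000))) for i in range(-70,260,4) if ((abs(s*1000-i)<2)&(abs(t)<.005)).any()])
    # side edges of roof & head, walls
    for s0,s1,z0,z1,l in((-.035,.035,.086,.1,"roof"),(.155,.2,.08,.1,"head"),(.05,.14,.04,.05,"walls"),(.05,.14,.026,.034,"floor")):
        mm=(s>s0)&(s<s1)&(zz>z0)&(zz<z1)&(abs(t)<.04); 
        if mm.sum()>5:print(" ",l,mm.sum(),np.percentile(t[mm]*1000,[2,50,98]).round(1),np.percentile(s[mm]*1000,[2,98]).round(1),R(c[mm]), "slope",np.polyfit(s[mm],t[mm],1)[0].round(3))
```

```text
top cap ((505.646484375, 253.29080200195312), 27.56975746154785) [0.50808861 0.25753643 0.10636414] z [0.10007498 0.10731725 0.11088335]
 handle line 72.60053 0.49070063 0.19079255 83 [(np.float64(491.0), np.float64(190.4)), (np.float64(51.1), np.float64(11.7)), 75.4] 0.10506089116933118
 marker 34.353333 0.42780516 0.20889856 79 [(np.float64(431.1), np.float64(210.9)), (np.float64(59.7), np.float64(14.5)), 31.7] tip [0.41593718 0.20104546 0.06746124]
 prof [(-70, -1), (-66, 1), (-62, -2), (-58, 0), (-46, 61), (-38, 92), (-34, 92), (-30, 95), (-26, 92), (-22, 93), (-18, 94), (-14, 94), (-10, 93), (-6, 127), (-2, 125), (2, 125), (6, 123), (10, 102), (14, 93), (18, 93), (22, 92), (26, 92), (30, 90), (34, 51), (38, 50), (42, 40), (46, 57), (50, 61), (54, 61), (58, 62), (62, 62), (66, 61), (70, 51), (74, 32), (78, 32), (82, 28), (86, 32), (90, 32), (94, 30), (98, 30), (102, 31), (106, 32), (110, 31), (114, 30), (118, 30), (122, 29), (126, 30), (130, 30), (134, 32), (138, 39), (142, 40), (146, 38), (150, 41), (154, 38), (158, 39), (162, 37), (166, 36), (170, 39), (174, 40), (178, 83), (18
[... 1888 characters left out ...]
0, 97), (194, 98), (198, 97), (202, 98), (206, 97), (210, 98), (214, 98), (218, 97), (222, 98), (226, 97), (254, 55), (258, 57)]
  roof 291 [-19.3  -5.5  17.5] [-33.2  33.8] [(np.float64(625.3), np.float64(-192.3)), (np.float64(40.3), np.float64(69.4)), 12.5] slope -0.028
  head 173 [-27.5  -5.8  23.5] [175.5 199.5] [(np.float64(588.2), np.float64(-9.1)), (np.float64(53.8), np.float64(24.9)), 10.9] slope -0.431
  walls 116 [-14.9 -10.6  14. ] [ 52.5 135.5] [(np.float64(606.2), np.float64(-100.0)), (np.float64(30.1), np.float64(87.9)), 9.7] slope 0.143
  floor 116 [-14.6   1.8  11.8] [ 53.5 137. ] [(np.float64(606.4), np.float64(-99.5)), (np.float64(27.2), np.float64(88.8)), 11.0] slope 0.147
```

Crop check: the grey long stick, the black-sleeved lever and the lower dark marker arm are all confirmed. Estimates:

| Item | Position (m) | Direction |
|---|---|---|
| Stick | (.447, -.137) | along y |
| Stem | (.510, .262) | handle outward about 255°, marker about 213° |
| Seat | (.607, -.098) | yaw 11.3° |
| Knob | (.626, -.192) | |

Next I go to the valve.

Emit:
{"fn": "step_arm", "kwargs": {
  "increments": [
    [[2.3,-3.8,-0.9],[0,0,-8]],
    [[2.3,-3.8,-0.9],[0,0,-8]],
    [[2.3,-3.8,-0.9],[0,0,-8]],
    [[2.3,-3.8,-0.9],[0,0,-8]],
    [[2.3,-3.8,-0.9],[0,0,-8]],
    [[2.3,-3.8,-0.9],[0,0,-8]],
    [[2.3,-3.8,-0.9],[0,0,-8]],
    [[2.3,-3.8,-0.9],[0,0,-8]],
    [[2.3,-3.8,-0.9],[0,0,-8]],
    [[2.3,-3.6,-0.5],[0,0,-8]]
  ],
  "fingers": 1,
  "grip_force": 12
}}

```text
clock: 1.1
tool_pos: [0.4912, 0.188, 0.1519]
eef_rot: [0.793, 0.609, -0.001, -0.0]
contact_force: [-0.2, 0.4, -0.2]
opening: 1.002
finger_force: 0.0
```

Emit:
{"fn": "step_arm", "kwargs": {
  "increments": [
    [[0,0.1,-2.2],[0,0,0]],
    [[0,0,-2.2],[0,0,0]],
    [[0,0,-2.2],[0,0,0]],
    [[0,0,0],[0,0,0]],
    [[0,0,0],[0,0,0]],
    [[0,0,0],[0,0,0]],
    [[0,0,0],[0,0,0]],
    [[0,0,0],[0,0,0]],
    [[0,0,0],[0,0,0]],
    [[0,0,0],[0,0,0]]
  ],
  "fingers": 1
}}

```text
clock: 2.1
tool_pos: [0.4911, 0.191, 0.087]
eef_rot: [0.792, 0.611, 0.0, 0.0]
contact_force: [-0.9, 0.2, 0.3]
opening: 0.998
finger_force: 0.0
```

Emit:
{"fn": "step_arm", "kwargs": {
  "increments": [
    [[0,0,0],[0,0,0]],
    [[0,0,0],[0,0,0]],
    [[0,0,0],[0,0,0]],
    [[0,0,0],[0,0,0]],
    [[0,0,0],[0,0,0]],
    [[0,0,0],[0,0,0]],
    [[0,0,0],[0,0,0]],
    [[0,0,0],[0,0,0]],
    [[0,0,0],[0,0,0]],
    [[0,0,0],[0,0,0]]
  ],
  "fingers": 0
}}

```text
clock: 3.1
tool_pos: [0.4909, 0.1909, 0.0867]
eef_rot: [0.792, 0.611, -0.0, -0.0]
contact_force: [-0.5, 1.1, 1.0]
opening: 0.136
finger_force: 12.0
```

Run:
```python
from h import *
p,d=r.snapshot("side"); cv2.imwrite("pics/v1.png",cv2.resize(p[100:196,110:238,::-1],(640,480),interpolation=cv2.INTER_CUBIC))
# arc plan: stem (.510,.262), radius .075
c=np.array([51,26.2]);a0=255
P=lambda a:c+7.5*np.array([np.cos(np.radians(a)),np.sin(np.radians(a))])
a=[255-8*i for i in range(12)];print([(x,(P(x)-P(x+8)).round(2).tolist()) for x in a[1:]],P(255))
```

```text
[(247, [-0.99, 0.34]), (239, [-0.93, 0.48]), (231, [-0.86, 0.6]), (223, [-0.77, 0.71]), (215, [-0.66, 0.81]), (207, [-0.54, 0.9]), (199, [-0.41, 0.96]), (191, [-0.27, 1.01]), (183, [-0.13, 1.04]), (175, [0.02, 1.05]), (167, [0.16, 1.03])] [49.05885716 18.9555563 ]
```

View pics/v1.png

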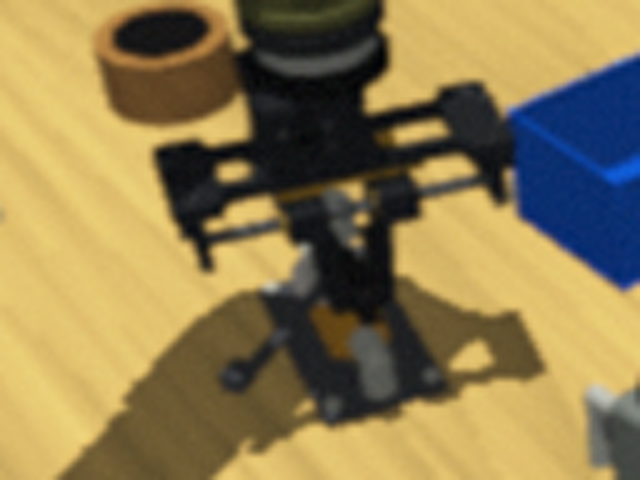

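The fingers hold the sleeve: the opening is 12 mm, and the gripper sits over the handle at about (355,270). Next I turn it clockwise.

Emit:
{"fn": "step_arm", "kwargs": {
  "increments": [
    [[-0.99,0.34,0],[0,0,-8]],
    [[-0.93,0.48,0],[0,0,-8]],
    [[-0.86,0.6,0],[0,0,-8]],
    [[-0.77,0.71,0],[0,0,-8]],
    [[-0.66,0.81,0],[0,0,-8]],
    [[-0.54,0.9,0],[0,0,-8]],
    [[-0.41,0.96,0],[0,0,-8]],
    [[-0.27,1.01,0],[0,0,-8]],
    [[-0.13,1.04,0],[0,0,-8]],
    [[0,0.5,0],[0,0,-4]]
  ]
}}

```text
clock: 4.15
tool_pos: [0.4352, 0.2641, 0.0867]
eef_rot: [1.0, -0.008, 0.0, 0.001]
contact_force: [-0.4, -1.7, 0.7]
opening: 0.136
finger_force: 12.0
```

Emit:
{"fn": "step_arm", "kwargs": {
  "increments": [
    [[0.03,0.52,0],[0,0,-4]],
    [[0.06,0.52,0],[0,0,-4]],
    [[0.1,0.52,0],[0,0,-4]],
    [[0,0,0],[0,0,0]],
    [[0,0,0],[0,0,0]],
    [[0,0,0],[0,0,0]],
    [[0,0,0],[0,0,0]],
    [[0,0,0],[0,0,0]],
    [[0,0,0],[0,0,0]],
    [[0,0,0],[0,0,0]]
  ]
}}

```text
clock: 5.15
tool_pos: [0.4367, 0.2769, 0.0867]
eef_rot: [0.994, -0.111, -0.0, 0.002]
contact_force: [-1.5, -6.3, 1.8]
opening: 0.139
finger_force: 12.1
```

Emit:
{"fn": "step_arm", "kwargs": {
  "increments": [
    [[0.05,0.3,0],[0,0,-2]],
    [[0.05,0.3,0],[0,0,0]],
    [[0,0,0],[0,0,0]],
    [[0,0,0],[0,0,0]],
    [[0,0,0],[0,0,0]],
    [[0,0,0],[0,0,0]],
    [[0,0,0],[0,0,0]],
    [[0,0,0],[0,0,0]],
    [[0,0,0],[0,0,0]],
    [[0,0,0],[0,0,0]]
  ]
}}

```text
clock: 6.15
tool_pos: [0.4369, 0.2771, 0.0865]
eef_rot: [0.991, -0.131, -0.001, 0.006]
contact_force: [-2.0, -16.4, 5.3]
opening: 0.145
finger_force: 12.1
```

The handle is at its stop: the force rises with no motion. I open the fingers and lift.

Emit:
{"fn": "step_arm", "kwargs": {
  "increments": [
    [[0,-0.5,0],[0,0,0]],
    [[0,0,0],[0,0,0]],
    [[0,0,0],[0,0,0]],
    [[0,0,0],[0,0,0]],
    [[0,0,0],[0,0,0]],
    [[0,0,2],[0,0,0]],
    [[0,0,3],[0,0,0]],
    [[0,-2,3],[0,0,8]],
    [[0,-4,0],[0,0,8]],
    [[0,-4.5,0],[0,0,8]]
  ],
  "fingers": 1
}}

```text
clock: 7.15
tool_pos: [0.439, 0.1769, 0.1675]
eef_rot: [0.996, 0.086, 0.002, -0.001]
contact_force: [0.1, -1.7, -0.2]
opening: 0.994
finger_force: 0.0
```

Run:
```python
from h import *
for n in("top","side"):
    p,d=r.snapshot(n);C=cloud(n,d);z=C[...,2];x,y=C[...,0],C[...,1]
    m=(z>.085)&(z<.115)&(x>.38)&(x<.47)&(y>.235)&(y<.32);q=C[m]
    print(n,len(q)); 
    if len(q)>10: print(cv2.minAreaRect((q[:,:2]*1000).astype(np.float32)))
    m=(z>.045)&(z<.065)&(x>.42)&(x<.47)&(y>-.2)&(y<-.09);q=C[m]
    if len(q)>10:
        vx,vy,x0,y0=cv2.fitLine(q[:,:2].astype(np.float32),cv2.DIST_L2,0,.01,.01).ravel();print(" stick",len(q),cv2.minAreaRect((q[:,:2]*1000).astype(np.float32)),np.degrees(np.arctan2(vy,vx)),x0,y0)
print(r.get_state()["tool_pos"])
```

```text
top 0
 stick 103 ((447.3877258300781, -137.39205932617188), (9.771845817565918, 75.08822631835938), 0.9778439402580261) -88.93285 0.4474047 -0.13727418
side 149
((439.4598083496094, 275.4005432128906), (16.877330780029297, 62.150352478027344), 77.32479095458984)
 stick 195 ((446.4401550292969, -138.2847900390625), (13.262069702148438, 80.66312408447266), 1.4253557920455933) -88.23057 0.44543463 -0.1408768
[0.43878477 0.16900218 0.16786266]
```

Emit:
{"fn": "step_arm", "kwargs": {
  "increments": [
    [[0.08,-3.06,0],[0,0,8.1]],
    [[0.08,-3.06,0],[0,0,8.1]],
    [[0.08,-3.06,0],[0,0,8.1]],
    [[0.08,-3.06,0],[0,0,8.1]],
    [[0.08,-3.06,0],[0,0,8.1]],
    [[0.08,-3.06,0],[0,0,8.1]],
    [[0.08,-3.06,0],[0,0,8.1]],
    [[0.08,-3.06,-1],[0,0,8.1]],
    [[0.08,-3.06,-2],[0,0,8.1]],
    [[0.08,-3.06,-2],[0,0,8.1]]
  ],
  "grip_force": 60
}}

```text
clock: 8.25
tool_pos: [0.4472, -0.1308, 0.1164]
eef_rot: [0.703, 0.711, 0.001, 0.001]
contact_force: [0.8, -0.0, 0.1]
opening: 0.999
finger_force: 0.0
```

Emit:
{"fn": "step_arm", "kwargs": {
  "increments": [
    [[0,0,0],[0,0,0]],
    [[0,0,0],[0,0,0]],
    [[0,0,-1],[0,0,0]],
    [[0,0,0],[0,0,0]],
    [[0,0,0],[0,0,0]],
    [[0,0,0],[0,0,0]],
    [[0,0,0],[0,0,0]],
    [[0,0,0],[0,0,0]],
    [[0,0,0],[0,0,0]],
    [[0,0,0],[0,0,0]]
  ]
}}

```text
clock: 9.25
tool_pos: [0.4463, -0.13, 0.1068]
eef_rot: [0.705, 0.709, 0.0, 0.0]
contact_force: [0.0, -0.4, 0.7]
opening: 1.0
finger_force: 0.0
```

Emit:
{"fn": "step_arm", "kwargs": {
  "increments": [
    [[0.05,-0.75,-1],[0,0,0.7]],
    [[0,0,-2.5],[0,0,0]],
    [[0,0,-2.5],[0,0,0]],
    [[0,0,-2.3],[0,0,0]],
    [[0,0,0],[0,0,0]],
    [[0,0,0],[0,0,0]],
    [[0,0,0],[0,0,0]],
    [[0,0,0],[0,0,0]],
    [[0,0,0],[0,0,0]],
    [[0,0,0],[0,0,0]]
  ]
}}

```text
clock: 10.25
tool_pos: [0.4471, -0.1376, 0.0243]
eef_rot: [0.701, 0.713, 0.0, 0.0]
contact_force: [0.6, 0.2, 0.0]
opening: 0.997
finger_force: 0.0
```

Emit:
{"fn": "step_arm", "kwargs": {
  "increments": [
    [[0,0,0],[0,0,0]],
    [[0,0,0],[0,0,0]],
    [[0,0,0],[0,0,0]],
    [[0,0,0],[0,0,0]],
    [[0,0,0],[0,0,0]],
    [[0,0,0],[0,0,0]],
    [[0,0,0],[0,0,0]],
    [[0,0,0],[0,0,0]],
    [[0,0,0],[0,0,0]],
    [[0,0,0],[0,0,0]]
  ],
  "fingers": 0
}}

```text
clock: 11.25
tool_pos: [0.4468, -0.1375, 0.0237]
eef_rot: [0.701, 0.713, 0.0, 0.0]
contact_force: [0.0, -0.1, -2.0]
opening: 0.132
finger_force: 59.9
```

Emit:
{"fn": "step_arm", "kwargs": {
  "increments": [
    [[0,0,3],[0,0,0]],
    [[0,0,3.5],[0,0,0]],
    [[2,0.7,2.2],[0,0,1.3]],
    [[2.5,0.9,0],[0,0,1.5]],
    [[2.5,0.9,0],[0,0,1.5]],
    [[2.5,0.9,0],[0,0,1.5]],
    [[2.5,0.9,0],[0,0,1.5]],
    [[2.2,0.9,0],[0,0,1.5]],
    [[1.5,0.6,0],[0,0,1.5]],
    [[0,0,0],[0,0,0]]
  ]
}}

```text
clock: 12.25
tool_pos: [0.6056, -0.0777, 0.1104]
eef_rot: [0.633, 0.774, 0.001, 0.0]
contact_force: [0.3, 0.6, -1.4]
opening: 0.13
finger_force: 59.9
```

Run:
```python
from h import *
for i,n in enumerate(("top","side")):
    p,d=r.snapshot(n);np.savez(n+"1",p=p,d=d)
    c=p[120:210,210:330] if i==0 else p[150:255,190:330]
    cv2.imwrite(f"pics/s1{n}.png",cv2.resize(c[...,::-1],None,fx=5,fy=5,interpolation=cv2.INTER_CUBIC))
s=r.get_state();print(s["tool_pos"],s["eef_rot"])
```

```text
[ 0.60239601 -0.0797724   0.1101718 ] [ 0.63414734  0.77321136 -0.00084138 -0.00079565]
```

View pics/s1side.png

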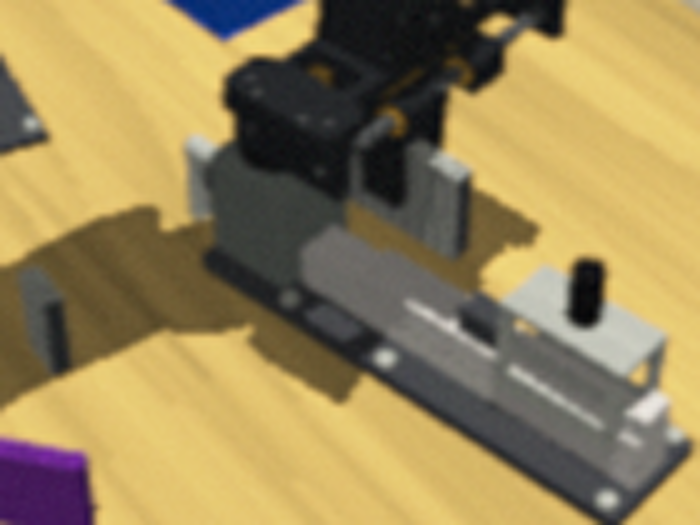

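The side view shows the stick upright in the fingers (rear end near (450,215)) above the channel and in front of the follower at (480,315). I measure it against the channel in the same views.

Run:
```python
from h import *
a=np.radians(11.3);f=np.array([-np.sin(a),np.cos(a)]);w=np.array([np.cos(a),np.sin(a)]);k=np.array([.6262,-.1923])
for n in("top","side"):
  for tag in("0","1"):
    D=np.load(n+tag+".npz");C=cloud(n,D['d']);p=D['p'].astype(int);z=C[...,2];s=(C[...,:2]-k)@f*1000;t=(C[...,:2]-k)@w*1000
    for l,m in(("stick",(z>.09)&(z<.1405)&(abs(t)<15)&(s>60)&(s<105)&(tag=="1")),("roof",(abs(z-.092)<.004)&(abs(s)<30)&(abs(t)<30)),("wallsout",(z>.041)&(z<.048)&(abs(t)<20)&(s>45)&(s<130)),("foll",(z>.05)&(z<.066)&(abs(t)<14)&(s>42)&(s<78)),("lipend",(z>.035)&(z<.042)&(abs(t)<7)&(s>120)&(s<170))):
        if m.sum()>8: print(n,tag,l,m.sum(),"t",np.percentile(t[m],[2,50,98]).round(1),"s",np.percentile(s[m],[2,50,98]).round(1),"z",np.percentile(z[m]*1000,[2,98]).round(0))
```

```text
top 0 roof 200 t [-17.3  -1.6  19.1] s [-29.    3.6  29. ] z [89. 96.]
top 0 wallsout 57 t [-12.   -9.   14.6] s [ 49.4  90.9 128.3] z [41. 48.]
top 0 foll 54 t [-8.2  0.3  9.7] s [45.9 59.2 70.1] z [51. 65.]
top 0 lipend 42 t [-6.9 -0.1  6.7] s [137.1 153.1 169.3] z [35. 42.]
top 1 roof 88 t [-17.5  -4.5  18.8] s [-29.4 -18.1   0.4] z [89. 96.]
side 0 roof 233 t [-19.6  -5.8  17.3] s [-28.9  -6.1  29. ] z [89. 95.]
side 0 wallsout 101 t [-15.3 -11.3  13.9] s [ 45.2  90.7 129.2] z [41. 47.]
side 0 foll 61 t [-10.3  -6.7   8.5] s [47.3 59.9 70.3] z [51. 62.]
side 0 lipend 47 t [-6.7 -0.2  6.7] s [135.2 153.  169.4] z [36. 41.]
side 1 stick 184 t [-8.1 -5.6  5. ] s [ 75.4  86.8 103.6] z [ 91. 140.]
side 1 roof 235 t [-19.1  -5.   17.1] s [-29.6  -5.4  29.1] z [89. 95.]
side 1 wallsout 91 t [-14.3 -10.9  13.8] s [ 46.1  89.6 126.6] z [41. 47.]
side 1 foll 59 t [-11.   -6.    8.2] s [46.1 59.5 69.1] z [51. 63.]
side 1 lipend 46 t [-6.4  0.4  6.3] s [136.3 153.6 169.5] z [36. 41.]
```

Emit:
{"fn": "step_arm", "kwargs": {
  "increments": [
    [[0.06,0,-1.5],[0,0,0]],
    [[0,0,-1.5],[0,0,0]],
    [[0,0,-1.3],[0,0,0]],
    [[0,0,0],[0,0,0]],
    [[0,0,0],[0,0,0]],
    [[0,0,0],[0,0,0]],
    [[0,0,0],[0,0,0]],
    [[0,0,0],[0,0,0]],
    [[0,0,0],[0,0,0]],
    [[0,0,0],[0,0,0]]
  ]
}}

```text
clock: 13.35
tool_pos: [0.6045, -0.0795, 0.068]
eef_rot: [0.634, 0.773, 0.0, 0.0]
contact_force: [-1.2, -0.4, -1.1]
opening: 0.127
finger_force: 59.9
```

Emit:
{"fn": "step_arm", "kwargs": {
  "increments": [
    [[0.08,-0.39,0],[0,0,0]],
    [[0.08,-0.39,0],[0,0,0]],
    [[0.08,-0.39,0],[0,0,0]],
    [[0.08,-0.39,0],[0,0,0]],
    [[0.08,-0.39,0],[0,0,0]],
    [[0.08,-0.39,0],[0,0,0]],
    [[0,0,0],[0,0,0]],
    [[0,0,0],[0,0,0]],
    [[0,0,0],[0,0,0]],
    [[0,0,0],[0,0,0]]
  ]
}}

```text
clock: 14.35
tool_pos: [0.609, -0.1017, 0.0678]
eef_rot: [0.634, 0.774, 0.0, -0.001]
contact_force: [-2.4, 5.5, 2.0]
opening: 0.131
finger_force: 59.9
```

Emit:
{"fn": "step_arm", "kwargs": {
  "increments": [
    [[0,-0.1,-0.2],[0,0,0]],
    [[0,0,-0.2],[0,0,0]],
    [[0,0,-0.2],[0,0,0]],
    [[0,0,-0.2],[0,0,0]],
    [[0,0,-0.2],[0,0,0]],
    [[0,0,-0.2],[0,0,0]],
    [[0,0,-0.15],[0,0,0]],
    [[0,0,0],[0,0,0]],
    [[0,0,0],[0,0,0]],
    [[0,0,0],[0,0,0]]
  ]
}}

```text
clock: 15.35
tool_pos: [0.6093, -0.1024, 0.0541]
eef_rot: [0.633, 0.774, 0.001, -0.001]
contact_force: [-0.8, 5.2, -0.4]
opening: 0.135
finger_force: 59.9
```

Run:
```python
from h import *
a=np.radians(11.3);f=np.array([-np.sin(a),np.cos(a)]);w=np.array([np.cos(a),np.sin(a)]);k=np.array([.6262,-.1923])
p,d=r.snapshot("side");C=cloud("side",d);z=C[...,2];s=(C[...,:2]-k)@f*1000;t=(C[...,:2]-k)@w*1000
for lo in range(46,92,6):
    m=(z*1000>lo)&(z*1000<lo+6)&(abs(t)<9)&(s>42)&(s<140)
    if m.any(): print(lo,m.sum(),"s",np.percentile(s[m],[2,98]).round(1),"t",np.percentile(t[m],[2,98]).round(1))
cv2.imwrite("pics/s2.png",cv2.resize(p[150:255,190:330,::-1],None,fx=5,fy=5,interpolation=cv2.INTER_CUBIC))
```

```text
46 19 s [ 46.9 105.5] t [-8.7 -4.3]
52 20 s [ 46.9 103.9] t [-8.5 -2.8]
58 21 s [48.4 83.7] t [-8.4 -0.3]
64 21 s [51.  83.6] t [-8.3  1.2]
70 25 s [50.8 83.6] t [-7.8  3.9]
76 23 s [51.9 84.2] t [-6.9  5.4]
82 53 s [51.5 82.7] t [-6.3  6.7]
```

View pics/s2.png

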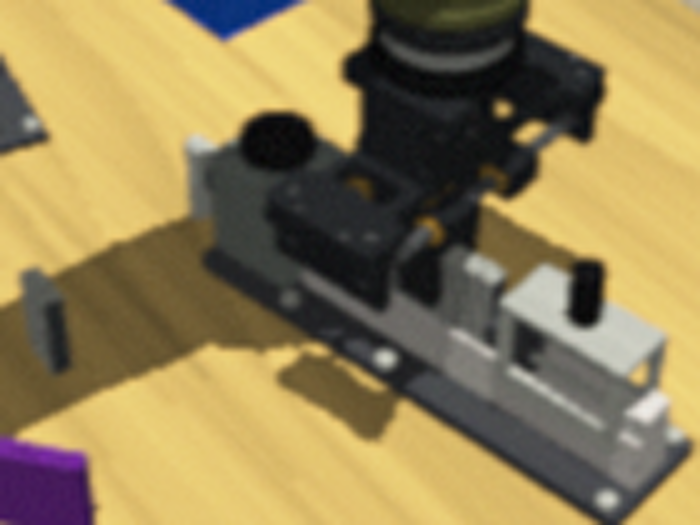

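The stick is down in the channel behind the lip, with its rear end at (485,290) against the follower. I ease it forward to the lip and release.

Emit:
{"fn": "step_arm", "kwargs": {
  "increments": [
    [[-0.02,0.1,-0.05],[0,0,0]],
    [[-0.02,0.1,0],[0,0,0]],
    [[-0.02,0.1,0],[0,0,0]],
    [[-0.02,0.1,0],[0,0,0]],
    [[-0.01,0.05,0],[0,0,0]],
    [[0,0,0],[0,0,0]],
    [[0,0,0],[0,0,0]],
    [[0,0,0],[0,0,0]],
    [[0,0,0],[0,0,0]],
    [[0,0,0],[0,0,0]]
  ]
}}

```text
clock: 16.4
tool_pos: [0.6086, -0.0984, 0.0539]
eef_rot: [0.634, 0.774, 0.001, -0.0]
contact_force: [-1.6, 4.9, 2.1]
opening: 0.128
finger_force: 59.9
```

Emit:
{"fn": "step_arm", "kwargs": {
  "increments": [
    [[0,0,0],[0,0,0]],
    [[0,0,0],[0,0,0]],
    [[0,0,0],[0,0,0]],
    [[0,0,0],[0,0,0]],
    [[0,0,0],[0,0,0]],
    [[0,0,2.5],[0,0,0]],
    [[0,0,3.5],[0,0,0]],
    [[0,0,3.5],[0,0,0]],
    [[0.5,-2.5,0],[0,0,0]],
    [[0.5,-2.5,0],[0,0,0]]
  ],
  "fingers": 0.6
}}

```text
clock: 17.4
tool_pos: [0.6194, -0.1492, 0.1505]
eef_rot: [0.633, 0.774, 0.001, 0.001]
contact_force: [-0.7, -1.0, 0.1]
opening: 0.598
finger_force: 0.0
```

Run:
```python
from h import *
a=np.radians(11.3);f=np.array([-np.sin(a),np.cos(a)]);w=np.array([np.cos(a),np.sin(a)]);k=np.array([.6262,-.1923])
for n in("side","top"):
    p,d=r.snapshot(n);C=cloud(n,d);z=C[...,2];s=(C[...,:2]-k)@f*1000;t=(C[...,:2]-k)@w*1000
    m=(abs(z*1000-85)<4)&(abs(t)<12)&(s>42)&(s<150);print(n,m.sum())
    if m.sum()>8: print("s",np.percentile(s[m],[2,98]).round(1),"t",np.percentile(t[m],[2,98]).round(1),np.median(z[m]),"tilt",np.polyfit(s[m],z[m]*1000,1)[0],"yaw",np.polyfit(s[m],t[m],1)[0])
    if n=="side":cv2.imwrite("pics/s3.png",cv2.resize(p[150:255,190:330,::-1],None,fx=5,fy=5,interpolation=cv2.INTER_CUBIC))
print(r.get_state()["tool_pos"])
```

```text
side 126
s [ 56.4 134.3] t [-6.9  7.6] 0.0848824106461469 tilt 0.0006603524287653061 yaw 0.01378745983438508
top 98
s [ 58.2 133.5] t [-4.2  7.4] 0.08538793517853802 tilt 0.007732223698689384 yaw -0.006456745811136098
[ 0.61831068 -0.15507496  0.14919333]
```

View pics/s3.png

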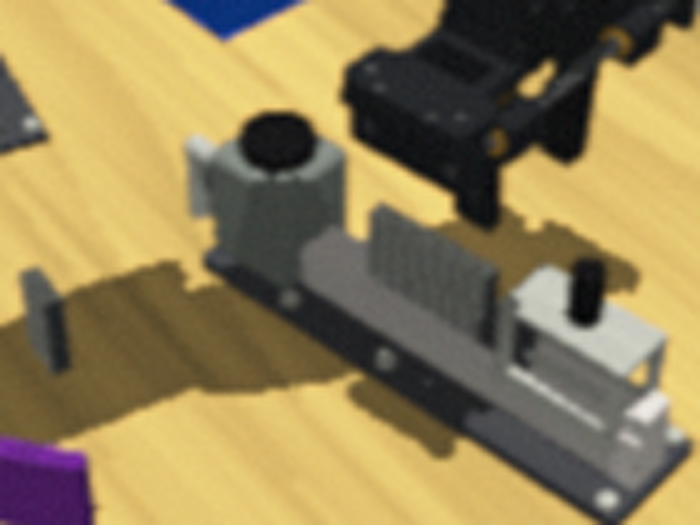

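The stick stands flat, in line and seated; its top is at z 85 and it spans s 57 to 134. Now the rail.

Emit:
{"fn": "step_arm", "kwargs": {
  "increments": [
    [[0.4,-1.9,0],[0,0,0]],
    [[0.4,-1.8,0],[0,0,0]],
    [[0,0,0],[0,0,0]],
    [[0,0,-2],[0,0,0]],
    [[0,0,-2],[0,0,0]],
    [[0,0,-0.8],[0,0,0]],
    [[0,0,0],[0,0,0]],
    [[0,0,0],[0,0,0]],
    [[0,0,0],[0,0,0]],
    [[0,0,0],[0,0,0]]
  ],
  "grip_force": 20
}}

```text
clock: 18.5
tool_pos: [0.6269, -0.1865, 0.1017]
eef_rot: [0.634, 0.773, 0.0, 0.001]
contact_force: [0.4, 0.0, -0.7]
opening: 0.602
finger_force: 0.0
```

Emit:
{"fn": "step_arm", "kwargs": {
  "increments": [
    [[0,0,0],[0,0,0]],
    [[0,0,0],[0,0,0]],
    [[0,0,0],[0,0,0]],
    [[0,0,0],[0,0,0]],
    [[0,0,0],[0,0,0]],
    [[0,0,0],[0,0,0]],
    [[0,0,0],[0,0,0]],
    [[-0.1,0.5,0],[0,0,0]],
    [[-0.2,1,0],[0,0,0]],
    [[-0.2,1,0],[0,0,0]]
  ],
  "fingers": 0
}}

```text
clock: 19.5
tool_pos: [0.6205, -0.1614, 0.1007]
eef_rot: [0.634, 0.773, -0.001, -0.0]
contact_force: [-3.5, -2.9, 2.6]
opening: 0.197
finger_force: 20.0
```

Emit:
{"fn": "step_arm", "kwargs": {
  "increments": [
    [[-0.2,0.98,0],[0,0,0]],
    [[-0.2,0.98,0],[0,0,0]],
    [[-0.2,0.98,0],[0,0,0]],
    [[-0.2,0.98,0],[0,0,0]],
    [[-0.2,0.98,0],[0,0,0]],
    [[-0.2,0.98,0],[0,0,0]],
    [[-0.1,0.49,0],[0,0,0]],
    [[-0.06,0.29,0],[0,0,0]],
    [[0,0,0],[0,0,0]],
    [[0,0,0],[0,0,0]]
  ]
}}

```text
clock: 20.5
tool_pos: [0.6071, -0.0935, 0.1007]
eef_rot: [0.634, 0.774, 0.0, -0.001]
contact_force: [-4.8, 0.1, 4.0]
opening: 0.193
finger_force: 20.0
```

Emit:
{"fn": "step_arm", "kwargs": {
  "increments": [
    [[-0.06,0.29,0],[0,0,0]],
    [[-0.06,0.29,0],[0,0,0]],
    [[0,0,0],[0,0,0]],
    [[0,0,0],[0,0,0]],
    [[0,0,0],[0,0,0]],
    [[0,0,0],[0,0,0]],
    [[0,0,0],[0,0,0]],
    [[0,0,0],[0,0,0]],
    [[0,0,0],[0,0,0]],
    [[0,0,0],[0,0,0]]
  ]
}}

```text
clock: 21.5
tool_pos: [0.6071, -0.0933, 0.1006]
eef_rot: [0.635, 0.772, -0.001, 0.002]
contact_force: [-2.3, -9.6, -2.0]
opening: 0.195
finger_force: 20.0
```

The rail is home: the force rises with no motion. I release, lift and check.

Emit:
{"fn": "step_arm", "kwargs": {
  "increments": [
    [[0,-0.5,0],[0,0,0]],
    [[0,0,0],[0,0,0]],
    [[0,0,0],[0,0,0]],
    [[0,0,0],[0,0,0]],
    [[0,0,2.5],[0,0,0]],
    [[0,0,4],[0,0,0]],
    [[-1.7,3.7,0],[0,0,6.6]],
    [[-1.7,3.7,0],[0,0,6.6]],
    [[-1.7,3.7,0],[0,0,6.6]],
    [[-1.7,3.7,0],[0,0,6.6]]
  ],
  "fingers": 0.6
}}

```text
clock: 22.5
tool_pos: [0.538, 0.0563, 0.1662]
eef_rot: [0.438, 0.899, 0.001, 0.0]
contact_force: [-0.6, 0.7, -0.2]
opening: 0.601
finger_force: 0.0
```

Emit:
{"fn": "step_arm", "kwargs": {
  "increments": [
    [[-1.7,3.7,0],[0,0,6.6]],
    [[-1.7,3.7,0],[0,0,6.6]],
    [[-1.7,3.7,0],[0,0,6.6]],
    [[-1.7,3.7,0],[0,0,6.6]],
    [[-1.7,3.7,0],[0,0,6.6]],
    [[-1.7,3.7,0],[0,0,6.6]],
    [[0,0,0],[0,0,0]],
    [[0,0,0],[0,0,0]],
    [[0,0,0],[0,0,0]],
    [[0,0,0],[0,0,0]]
  ],
  "grip_force": 12
}}

```text
clock: 23.5
tool_pos: [0.4373, 0.2745, 0.1657]
eef_rot: [0.112, 0.994, -0.0, 0.0]
contact_force: [-0.1, 0.1, -0.1]
opening: 0.599
finger_force: 0.0
```

Run:
```python
from h import *
a=np.radians(11.3);f=np.array([-np.sin(a),np.cos(a)]);w=np.array([np.cos(a),np.sin(a)]);k=np.array([.6262,-.1923])
for n in("side","top"):
    p,d=r.snapshot(n);C=cloud(n,d);z=C[...,2];s=(C[...,:2]-k)@f*1000;t=(C[...,:2]-k)@w*1000
    m=(abs(z*1000-92)<4)&(abs(t)<25)&(s>40)&(s<170);print(n,"roof s",np.percentile(s[m],[2,98]).round(1),m.sum())
    m=(z>.115)&(z<.13)&(abs(t)<15)&(s>40)&(s<150);print(" knob s",s[m].mean(),t[m].mean(),m.sum())
    q=C[(z>.085)&(z<.115)&(C[...,0]>.38)&(C[...,0]<.47)&(C[...,1]>.235)&(C[...,1]<.32)]
    if len(q)>10: print(" handle",cv2.minAreaRect((q[:,:2]*1000).astype(np.float32)))
s=r.get_state();print(s["tool_pos"],s["eef_rot"])
```

```text
side roof s [ 57.1 130.5] 266
 knob s 92.88068326353981 -3.1143484670921016 49
 handle ((439.401611328125, 274.7713623046875), (14.088038444519043, 62.44858932495117), 77.85262298583984)
top roof s [ 58.7 130.9] 249
 knob s 94.96319513072096 0.08981819864851427 31
[0.43710672 0.27483826 0.16570748] [ 1.11637341e-01  9.93748972e-01 -2.57370026e-04  1.37031607e-04]
```

Emit:
{"fn": "step_arm", "kwargs": {
  "increments": [
    [[0,0.2,-2.5],[0,0,0.5]],
    [[0,0,-2.7],[0,0,0]],
    [[0,0,-2.7],[0,0,0]],
    [[0,0,0],[0,0,0]],
    [[0,0,0],[0,0,0]],
    [[0,0,0],[0,0,0]],
    [[0,0,0],[0,0,0]],
    [[0,0,0],[0,0,0]],
    [[0,0,0],[0,0,0]],
    [[0,0,0],[0,0,0]]
  ]
}}

```text
clock: 24.6
tool_pos: [0.4366, 0.2781, 0.0871]
eef_rot: [0.106, 0.994, 0.0, 0.0]
contact_force: [0.7, -0.8, -0.6]
opening: 0.603
finger_force: 0.0
```

Emit:
{"fn": "step_arm", "kwargs": {
  "increments": [
    [[0,0,0],[0,0,0]],
    [[0,0,0],[0,0,0]],
    [[0,0,0],[0,0,0]],
    [[0,0,0],[0,0,0]],
    [[0,0,0],[0,0,0]],
    [[0,0,0],[0,0,0]],
    [[0,0,0],[0,0,0]],
    [[0,0,0],[0,0,0]],
    [[0,0,0],[0,0,0]],
    [[0,0,0],[0,0,0]]
  ],
  "fingers": 0
}}

```text
clock: 25.6
tool_pos: [0.4362, 0.277, 0.0867]
eef_rot: [0.106, 0.994, -0.001, -0.0]
contact_force: [-0.8, -5.5, 1.8]
opening: 0.136
finger_force: 12.0
```

Run:
```python
from h import *
from m import *
c=np.array([51,26.2])
P=lambda a:c+7.5*np.array([np.cos(np.radians(a)),np.sin(np.radians(a))])
for a in range(168,214,9):print(a,(P(a+9)-P(a)).round(2))
# marker direction from stem: far raised end centroid (r>105mm)
for nm,C_,z_ in(("top",C,z),("side",CS,zs)):
  for st in((.510,.262),(.509,.263),(.511,.260)):
    v=C_[...,:2]-np.array(st);rr=np.hypot(v[...,0],v[...,1]);an=np.degrees(np.arctan2(v[...,1],v[...,0]))%360
    m=(rr>.107)&(rr<.128)&(z_>.04)&(z_<.08)&(an>180)&(an<240);m2=(rr>.05)&(rr<.1)&(z_>.092)&(z_<.115)&(an>235)&(an<275)
    print(nm,st,"marker",m.sum(),np.median(an[m]),rr[m].max(),"handle0",np.median(an[m2]))
```

```text
168 [-0.15 -1.17]
177 [ 0.03 -1.18]
186 [ 0.21 -1.16]
195 [ 0.39 -1.11]
204 [ 0.56 -1.03]
213 [ 0.72 -0.93]
top (0.51, 0.262) marker 32 213.09947072662675 0.12380571420791871 handle0 254.91201364702493
top (0.509, 0.263) marker 30 213.7725356288326 0.12347212746776007 handle0 255.75254955085768
top (0.511, 0.26) marker 31 212.0037402712034 0.12365141617338399 handle0 253.62966057856008
side (0.51, 0.262) marker 41 214.3496352685467 0.127845255470429 handle0 253.04917861011577
side (0.509, 0.263) marker 41 214.9809868153996 0.1275380907518949 handle0 254.07399647385796
side (0.511, 0.26) marker 41 213.34297513600862 0.12764719682130535 handle0 252.26518041703952
```

Emit:
{"fn": "step_arm", "kwargs": {
  "increments": [
    [[-0.14,-1.11,0],[0,0,8.5]],
    [[0.02,-1.11,0],[0,0,8.5]],
    [[0.19,-1.1,0],[0,0,8.5]],
    [[0.35,-1.05,0],[0,0,8.5]],
    [[0.5,-0.99,0],[0,0,8.5]],
    [[0.21,-0.33,0],[0,0,3]],
    [[0,0,0],[0,0,0]],
    [[0,0,0],[0,0,0]],
    [[0,0,0],[0,0,0]],
    [[0,0,0],[0,0,0]]
  ]
}}

```text
clock: 26.6
tool_pos: [0.4477, 0.2217, 0.0867]
eef_rot: [-0.287, 0.958, 0.0, 0.0]
contact_force: [-1.9, 0.1, -1.9]
opening: 0.136
finger_force: 12.0
```

Emit:
{"fn": "step_arm", "kwargs": {
  "increments": [
    [[0,0,0],[0,0,0]],
    [[0,0,0],[0,0,0]],
    [[0,0,0],[0,0,0]],
    [[0,0,0],[0,0,0]],
    [[0,0,2],[0,0,0]],
    [[0,0,3],[0,0,0]],
    [[0,0,4],[0,0,0]],
    [[-4,2,1],[0,0,0]],
    [[-4,2,1],[0,0,0]],
    [[-4,2,1],[0,0,0]]
  ],
  "fingers": 0.7
}}

```text
clock: 27.6
tool_pos: [0.3268, 0.2816, 0.2075]
eef_rot: [-0.286, 0.958, 0.0, 0.001]
contact_force: [0.9, 1.4, -0.0]
opening: 0.698
finger_force: 0.0
```

Emit:
{"fn": "step_arm", "kwargs": {
  "increments": [
    [[-2,4,1],[0,0,0]],
    [[-2,4,1],[0,0,0]],
    [[-2,4,1],[0,0,0]],
    [[-2,4,1],[0,0,0]],
    [[0,4,0],[0,0,0]],
    [[0,4,0],[0,0,0]],
    [[0,0,0],[0,0,0]],
    [[0,0,0],[0,0,0]],
    [[0,0,0],[0,0,0]],
    [[0,0,0],[0,0,0]]
  ]
}}

```text
clock: 28.6
tool_pos: [0.2484, 0.5196, 0.2467]
eef_rot: [-0.286, 0.958, -0.001, 0.0]
contact_force: [-0.5, 0.5, -0.8]
opening: 0.702
finger_force: 0.0
```

Run:
```python
from h import *
v=[]
for n in("top","side"):
    p,d=r.snapshot(n);C=cloud(n,d);z=C[...,2]
    V=C[...,:2]-np.array((.510,.262));rr=np.hypot(V[...,0],V[...,1]);an=np.degrees(np.arctan2(V[...,1],V[...,0]))%360
    for l,m in(("handle",(rr>.045)&(rr<.105)&(z>.09)&(z<.115)&(an>190)&(an<240)),("marker",(rr>.109)&(rr<.13)&(z>.05)&(z<.08)&(an>190)&(an<240))):
        q=C[m][:,:2].astype(np.float32); print(n,l,len(q))
        if len(q)>8: print("  ang from stem",np.median(an[m]),cv2.minAreaRect(q*1000),"rmax",rr[m].max())
    c=p[165:255,125:245] if n=="top" else p[110:200,110:230]
    v.append(cv2.resize(c[...,::-1],(400,300),interpolation=cv2.INTER_CUBIC))
cv2.imwrite("pics/end.png",np.hstack(v))
print(r.get_state()["tool_pos"])
```

```text
top handle 93
  ang from stem 213.44912787509588 ((449.0015869140625, 222.9514923095703), (54.65114212036133, 11.99778938293457), 33.85896682739258) rmax 0.0997353162201329
top marker 28
  ang from stem 213.0747518215465 ((412.1455383300781, 198.3300018310547), (14.085639953613281, 13.07245922088623), 32.291133880615234) rmax 0.12379648920436342
side handle 109
  ang from stem 215.47479282427102 ((447.3517761230469, 221.10496520996094), (56.288116455078125, 13.444735527038574), 32.59727096557617) rmax 0.10295555504795895
side marker 40
  ang from stem 214.40371219192946 ((410.6703186035156, 197.79847717285156), (16.983922958374023, 14.272618293762207), 29.783002853393555) rmax 0.12663461348715854
[0.24830316 0.52008539 0.24689669]
```

View pics/end.png

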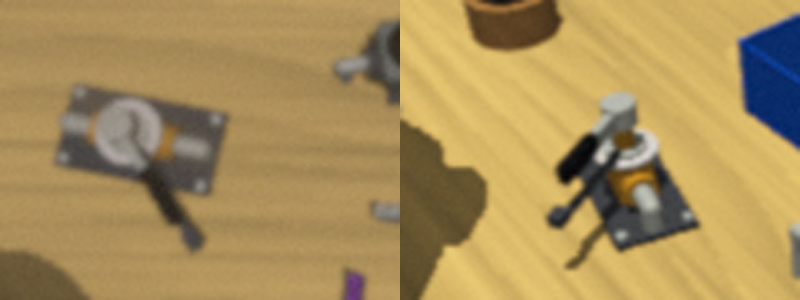

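The handle lies over the marker in both views: in the top view the sleeve at (165,195) is in line with the marker tip at (192,238), within about 1°. The rail and stick checked out earlier, so I hand in.

```bash
python3 -c "
from plant import r
print(r.finish_job())"
```

```text
the job is handed in; nothing more can be done
None
```

I handed the job in at about 29 s: valve shut, stick seated against the lip, rail home, valve reopened to within about 1° of the marker, and the arm clear; the hand-in returned no verdict.

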